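# Catch and shut the gauge case lid

### The job

Close the open gauge case with the fingers alone: tip its standing lid forward past upright and let it drop freely, catch it from below on a finger while it is still well open, and lower it gently all the way shut without letting it slam. Do not pinch or force the lid, leave the parts in the case and on the desk where they are, and finish clear of everything.

Things in the scene. Friction and masses are not known exactly. Their poses are not given: they have to be found in the camera images.
- gauge_case: Grey moulded case with a black foam bed, open at the top, 110 (x) x 200 (y) x 68 mm high, fixed to the desk. Origin: centre of its underside, on the desk. Its own x axis points from its front (the robot's side) to its hinge side; the case may be turned up to about 0.35 rad about z. The front wall is 55 mm in front of the origin.
- hinge_mid (a point): Middle of the lid's hinge axis, at the top of the case's back wall: 58 mm behind the case's origin (along its x) and 69 mm above the desk. The hinge axis runs along the case's y.
- case_lid (a joint): Lid angle in rad: 0 shut, 1.57 upright, 1.745 leaning back on its stop (the start). Black frame, clear pane, 115 mm from hinge to frame front, 202 wide, 8 thick, 0.16 kg. The hinge has a damper, no friction or spring: beyond upright the lid falls back on its stop, nearer the robot it falls shut, slowly at first, 0.68 to 0.9 rad/s near shut (2 to 3 s from 1.4 to 0.5 rad).
- lip (a point): Middle of the lower front edge of the orange finger lip on the lid's free edge, 147 mm from the hinge axis. The lip is 90 mm wide (case y), 6 thick, flush with the lid's underside, and reaches 32 mm past the lid's frame, 34 past the case's front wall. This point is 69 mm above the desk with the lid shut, free space below, and 214 mm with it at its stop. About 0.7 N under the lip carries the lid.
- ring_gauge: Steel ring, 49 mm across, 15 mm high, loose on the foam in the case (bed 24 mm above the desk). Origin: centre of its underside. Leave alone.
- gauge_block_25: Steel gauge block 9x30x25 mm, loose in the case. Origin: centre of its underside. Leave alone.
- bush_a: Steel bush 22 mm across, 18 mm high, loose in the case. Origin: centre of its underside. Leave alone.
- calculator: Desk calculator 140x92x25 mm, lying to the right of the case. Origin: centre of its underside. Leave alone.
- oil_bottle: Small yellow bottle with a red spout, 37 mm across, 94 mm high, standing to the left of the case (a like one stands far back). Origin: centre of its underside. Leave alone.
- micrometer: Micrometer with a blue-green frame, 53x124x18 mm, lying at the front left. Origin: centre of its underside. Leave alone.

How it is judged (in metres and radians):
On the way, in this order (a step that is already met when the one before it is completed fails the run):
1. the lid is past upright and falls freely, touched by nothing (value of joint case_lid between 0.4 and 1.5 rad and velocity of joint case_lid below -0.03 rad/s and contact force between anything else and case_lid below 0.02 N), for 0.2 s.
2. the lid is caught on a finger while still more than 0.35 rad (20 degrees) open (value of joint case_lid above 0.35 rad and velocity of joint case_lid above -0.55 rad/s and contact force between the fingers and case_lid above 0.15 N), for 0.2 s.
At the end, for the whole second after the job is handed in: The lid is shut (within 0.03 rad) and at rest, and none of the parts in the case or the calculator, bottle and micrometer is more than 15 mm from where it was (value of joint case_lid below 0.03 rad and velocity of joint case_lid between -0.02 and 0.02 rad/s and distance of each of ring_gauge, gauge_block_25, bush_a, calculator, oil_bottle, micrometer from where it was at the start of the episode below 0.015 m); the robot touches nothing.
It fails at once if the lid comes down fast: more than 0.55 rad/s when it is less than 0.3 rad open (the last 0.05 rad, about 7 mm at the lip, is not judged) (value of joint case_lid between 0.05 and 0.3 rad and velocity of joint case_lid below -0.55 rad/s).
It fails at once if the lid is pinched or forced: more than 18 N between the fingers and the lid (contact force between the fingers and case_lid above 18 N).
It fails at once if a part in the case or on the desk is moved by more than 15 mm (distance of any of ring_gauge, gauge_block_25, bush_a, calculator, oil_bottle, micrometer from where it was at the start of the episode above 0.015 m).
It also fails if it takes over 50 s, if anything falls off the work surface, if the arm or the gripper's body presses on something with over 40 N, if the wrist force passes 120 N, or if a joint passes its speed limit or range.

### The arm

A 6-joint arm with a two-finger parallel gripper is mounted at the origin on a cart in front of the work surface, level with it; the furniture and walls round the work are solid. World frame = base frame: x ahead of the robot, y to its left, z up, the work surface at z = 0. Lengths are in m, angles in degrees, forces in N, time in s.
With the tool pointing down it reaches from about 0.25 to 0.725 m from the base axis. Payload 9.7 kg.
Tool frame: the origin (TCP) lies on the centre line of the jaws, within the pads' length; the fingertips stand 22 mm ahead of it and the grasp point (between the pads) lies 3 mm ahead of it; z points along the fingers, y is the direction in which the jaws open and shut (so a half turn about z gives the same grasp; the last joint's range is limited). The gripper opens to 85 mm and grips with 20 to 120 N. Pads are 22 mm wide; open, the fingers measure 114 mm over their backs; the gripper's body (76 mm by 85 mm) begins 54 mm behind the grasp point. The pads swing forward as they close: fully open they stand 13 mm farther back than shut.
Start: joints at [0, 4.979, 10.078, 95.1, 0, 90], TCP at [0.55, -0, 0.253] pointing down, gripper open.
Joint ranges: [-179.16, 179.16], [-48.56, 103.87], [-65.8, 70.77], [-126.05, 130.52], [-82.76, 87.17], [-180, 180]. Speed limits (degrees/s): [127.2, 127.2, 147.25, 180, 180, 180].

### API

Orientations are given as [roll, pitch, yaw] about the fixed x, y, z axes, in that order (R = Rz(yaw) Ry(pitch) Rx(roll)).
In Python, from workcell import monitor, eyes, job gives the robot as it stands. The module is installed in compiled form; this text tells all that it offers.
- The arm moves only by the tool drive_tool, never from a script. Its argument "plan" is a list of rows, each a list of 3 entries, a list of its own where there are three numbers: the opening, from 0 (shut) to 1 (fully open), then the shift along the world's x, y, z in m, then the turn about the world's z in degrees. In form: [[gripper, [x, y, z], yaw], ...]. A call has 1 to 10 rows; each row shifts and turns the commanded pose from where the row before left it; what a row does not reach is not made up. A row lasts 1/8 s, in which the tool goes at most 62.5 mm and 10.7 degrees, less where a joint would pass 70% of its speed; a pose out of reach is approached as far as the arm can. A call is refused whole if a number of a shift passes 0.0625 or a number of a turn 10.7, either way. A call with a gripper value outside its range is refused whole. The fingers move at their own pace and stop on an object; "grip_force" is the grip in N (left out, the last holds). Time passes only in rows, so rows that do not move let the fingers close. It gives the time, the measured TCP pose, the force and the opening at its end, in the units of the state.
- monitor.get_obs(): the state, without advancing time (a new reading comes with each control period).
- eyes.camera(name): name is "scene" or "side" or "wrist"; returns (picture, depth): 400x640x3 uint8, red, green, blue; 400x640 float32, m along the optical axis (not along the pixel's ray), 0 where there is no reading.
- eyes.camera_params(name): a dict with "fx", "fy", "cx", "cy" (pixels), "dist_coeffs" ([k1, k2, p1, p2, k3] as OpenCV has them; the pictures are not rectified), "extrinsics" (4x4, takes a point from world to camera coordinates); the wrist camera has in their place "mount" (4x4, takes a point from camera to tool coordinates, whose origin is the TCP and whose axes are the flange's). Camera axes: x right, y down, z forward; pixel columns grow to the right and rows downward; lengths in m; the calibration is good to about 2 mm. A picture is of the moment at which its call begins: read the wrist's pose just before it. camera_params takes no time and is no camera call.
- job.job_done(): hands the job in, once; it reports no verdict.
The state is a dict: "time": time; "q": joint angles; "qd": joint speeds; "joint_efforts": joint torques, N m; "ee_pos": TCP position; "tcp_rot": TCP orientation; "wrist_force": force on the tool from outside, world axes, zero at the start; "torque": the same for the moment, N m; "opening": finger opening in m.
Only numpy, scipy, OpenCV 4.12 (cv2) and the standard library are available. Lean on these libraries where they do the work, as an engineer would, in place of code of your own. Each camera call takes 0.05 s, during which the arm holds its last target.

## Working session

There is one attempt and no reset: what is moved stays moved. The work goes in short steps, Python scripts to look and compute and a tool call to move; the robot and the scene stay as the last step left them, time stands still between calls to the robot, and variables do not carry over. Pictures are saved under pics/ and viewed, and the job is handed in when it is done.

Besides the shell and the picture viewer there is one more tool, called after ">>>" in YAML: its name, and indented under it one key for each argument. drive_tool: Moves the arm, as the interface text tells. Its arguments: {"type":"object","properties":{"plan":{"type":"array","items":{"type":"array"}},"grip_force":{"type":"number"}},"required":["plan"]}

```bash
mkdir -p pics; ls
python3 - <<'E'
from workcell import monitor, eyes, job
import cv2, numpy as np, pickle
o=monitor.get_obs(); print(o)
for n in ("scene","side"):
    p,d=eyes.camera(n); cv2.imwrite(f"pics/{n}0.png",p[:,:,::-1]); np.savez(f"pics/{n}0.npz",p=p,d=d)
    c=eyes.camera_params(n); pickle.dump(c,open(f"pics/{n}.pkl","wb")); print(n,c)
print(eyes.camera_params("wrist"))
E
```

```text
pics
{'time': 0.0, 'q': array([-1.00135830e-03,  5.01242757e+00,  1.00335687e+01,  9.50982939e+01,
        2.61679202e-04,  9.00008290e+01]), 'qd': array([ 0.00816466, -0.0547287 ,  0.00275118, -0.06633881, -0.04143024,
        0.05901261]), 'joint_efforts': array([ 7.68234549e-04, -5.20392072e+01,  4.64802504e+01,  1.63646933e-02,
        2.23589603e-05, -6.77332673e-05]), 'ee_pos': array([ 5.49805941e-01, -8.40779401e-06,  2.52562372e-01]), 'tcp_rot': array([-1.79922847e+02, -2.60562617e-04,  8.99981693e+01]), 'wrist_force': array([0.31252855, 0.28700659, 0.09182003]), 'torque': array([0.03716994, 0.00864455, 0.00715814]), 'opening': 0.08530924986658447}
scene {'fx': 421.6828632407771, 'fy': 421.6828632407771, 'cx': 317.02890862933174, 'cy': 200.67803602880915, 'dist_coeffs': array([-0.01017307,  0.        ,  0.        ,  0.        ,  0.        ]), 'extrinsics': array([[-0.8967579 , -0.44207347,  0.0199078 ,  0.52606455],
       [-0.21192962,  0.38954231, -0.89629383,  0.1422578 ],
       [ 0.38847279, -0.80797762, -0.44301361,  1.10910053],
       [ 0.        ,  0.        ,  0.   
[... 320 characters left out ...]
60069 , -0.46135464,  0.34583855],
       [ 0.37647723, -0.26677364, -0.88718472,  1.23872039],
       [ 0.        ,  0.        ,  0.        ,  1.        ]])}
{'fx': 342.1763587190115, 'fy': 342.1763587190115, 'cx': 321.7488251179972, 'cy': 196.29024180299646, 'dist_coeffs': array([-0.07019685,  0.        ,  0.        ,  0.        ,  0.        ]), 'mount': array([[-6.10779458e-04, -9.46534145e-01, -3.22603068e-01,
         8.27371228e-02],
       [ 9.99999774e-01, -6.69299217e-04,  7.04743517e-05,
         2.44526706e-04],
       [-2.82624361e-04, -3.22602952e-01,  9.46534339e-01,
        -1.21129140e-01],
       [ 0.00000000e+00,  0.00000000e+00,  0.00000000e+00,
         1.00000000e+00]])}
```

View pics/scene0.png

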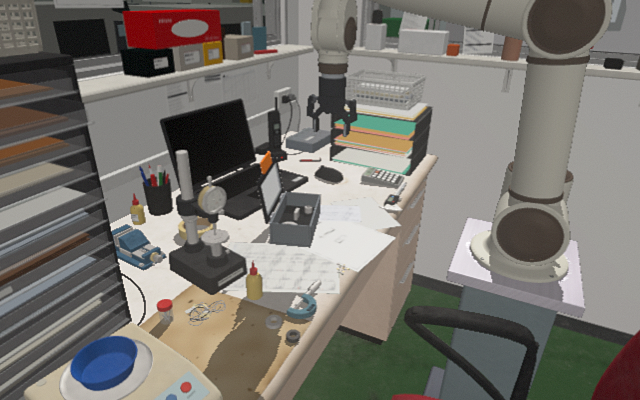

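View pics/side0.png

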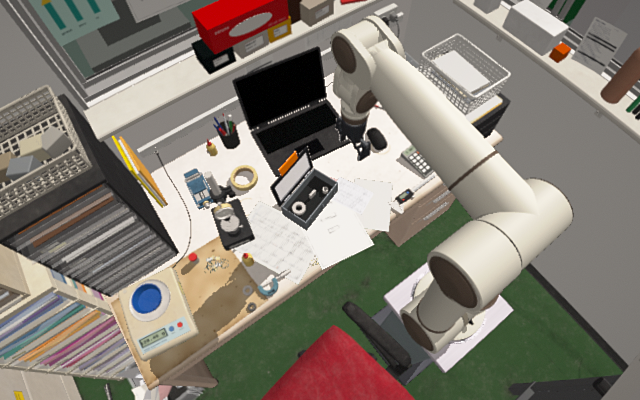

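The case appears at about (296,222) in scene and (307,200) in side. Its orange lip is at about (266,162) and (290,160). Next I'll measure both.

```bash
cat > h.py <<'E'
import numpy as np, cv2, pickle
def K(c): return np.array([[c['fx'],0,c['cx']],[0,c['fy'],c['cy']],[0,0,1]])
def ray(c,uv):
    uv=np.asarray(uv,float).reshape(-1,1,2)
    n=cv2.undistortPoints(uv,K(c),c['dist_coeffs']).reshape(-1,2)
    return np.c_[n,np.ones(len(n))]
def world(c,pc):
    T=np.linalg.inv(c['extrinsics']); return pc@T[:3,:3].T+T[:3,3]
def pts(c,uv,d): return world(c,ray(c,uv)*np.asarray(d).reshape(-1,1))
def onplane(c,uv,z):
    T=np.linalg.inv(c['extrinsics']); r=ray(c,uv)@T[:3,:3].T; o=T[:3,3]
    return o+r*((z-o[2])/r[:,2])[:,None]
def load(n,k='0'):
    f=np.load(f'pics/{n}{k}.npz'); return f['p'],f['d'],pickle.load(open(f'pics/{n}.pkl','rb'))
E
python3 - <<'E'
from h import *
for n,box in(('scene',(240,130,345,255)),('side',(260,135,345,235))):
    p,d,c=load(n); h=cv2.cvtColor(p,cv2.COLOR_RGB2HSV)
    m=cv2.inRange(h,(5,150,120),(20,255,255)); mm=np.zeros_like(m); x0,y0,x1,y1=box; mm[y0:y1,x0:x1]=m[y0:y1,x0:x1]
    v,u=np.nonzero(mm); dd=d[v,u]; k=dd>0
    P=pts(c,np.c_[u,v][k],dd[k]); print(n,len(P),P.min(0),P.max(0),np.median(P,0))
    cv2.imwrite(f'pics/{n}_crop.png',cv2.resize(p[y0:y1,x0:x1,::-1],None,fx=6,fy=6,interpolation=cv2.INTER_CUBIC)[:600])
    # all points in box between z .06 and .3: print top rim band
    vv,uu=np.mgrid[y0:y1,x0:x1]; vv=vv.ravel();uu=uu.ravel();dd=d[vv,uu];k=dd>0
    P=pts(c,np.c_[uu,vv][k],dd[k]); r=P[(abs(P[:,2]-.067)<.006)]
    hull=cv2.minAreaRect(r[:,:2].astype(np.float32)*1000); print(len(r),hull, r.min(0),r.max(0))
E
```

```text
scene 159 [ 0.63441885 -0.29088712  0.01543394] [0.96606891 0.22401713 0.21583673] [0.65003194 0.18714581 0.20015694]
607 ((795.929443359375, -95.18548583984375), (367.31488037109375, 820.0164184570312), 18.960071563720703) [ 0.49150239 -0.43124348  0.06100829] [1.08421954 0.26981126 0.07296366]
side 182 [0.63714017 0.08590531 0.01802551] [0.79139858 0.22418689 0.21839612] [0.65294126 0.18163922 0.20019979]
367 ((579.9830322265625, 156.56651306152344), (122.64469146728516, 201.32174682617188), 18.671539306640625) [0.49254392 0.0460794  0.06120021] [0.66143561 0.26983578 0.07299191]
```

View pics/side_crop.png

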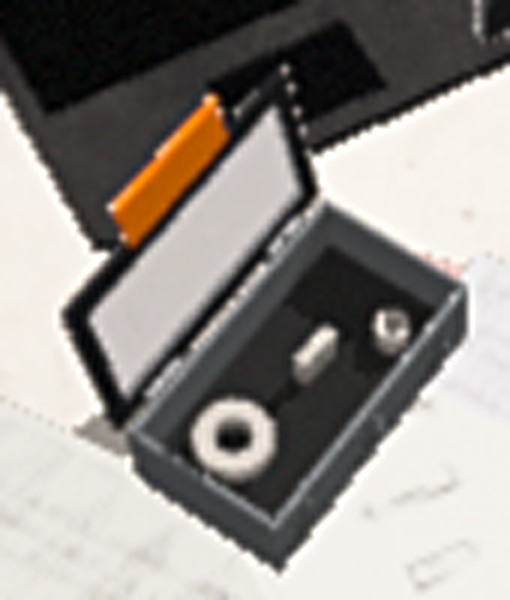

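View pics/scene_crop.png

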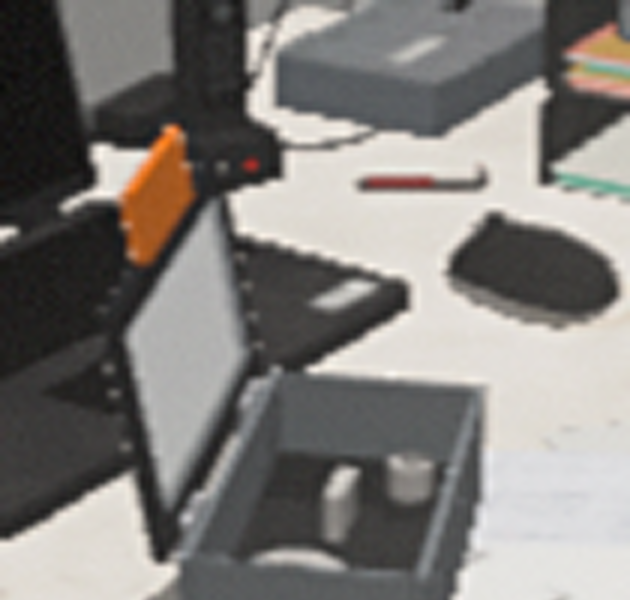

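Run:
```python
from h import *
A={}
for n,box in(('scene',(240,130,345,255)),('side',(260,135,345,235))):
    p,d,c=load(n); x0,y0,x1,y1=box
    vv,uu=np.mgrid[y0:y1,x0:x1]; vv=vv.ravel();uu=uu.ravel();dd=d[vv,uu];k=dd>0
    P=pts(c,np.c_[uu,vv][k],dd[k]); C=p[vv,uu][k]
    g=(P[:,0]>.48)&(P[:,0]<.70)&(P[:,1]>.02)&(P[:,1]<.29)
    r=P[g&(abs(P[:,2]-.067)<.006)]
    print(n,len(r),cv2.minAreaRect(r[:,:2].astype(np.float32)*1000))
    h=cv2.cvtColor(C[None],cv2.COLOR_RGB2HSV)[0]
    o=P[g&(h[:,0]>=5)&(h[:,0]<=20)&(h[:,1]>150)&(P[:,2]>.15)]
    R=cv2.minAreaRect(o[:,:2].astype(np.float32)*1000); print('lip',len(o),o.mean(0),o.min(0),o.max(0),R)
    L=P[g&(P[:,2]>.09)&(P[:,2]<.22)]
    cc=L.mean(0); w=np.linalg.svd(L-cc)[2][2]; print('lid plane',len(L),w,cc)
```

```text
scene 486 ((578.7220458984375, 155.15338134765625), (118.15882873535156, 205.69985961914062), 18.27423095703125)
lip 154 [0.64985914 0.1875988  0.20011542] [0.63441885 0.14068495 0.18156676] [0.67250826 0.22401713 0.21583673] ((652.3888549804688, 181.41600036621094), (10.870169639587402, 89.56095123291016), 19.568286895751953)
lid plane 999 [-0.93827651 -0.30585557  0.1615226 ] [0.64097365 0.18895917 0.14848774]
side 367 ((579.9830322265625, 156.56651306152344), (122.64469146728516, 201.32174682617188), 18.671539306640625)
lip 196 [0.65275414 0.18260997 0.19837811] [0.63473411 0.13770935 0.17377555] [0.67205529 0.22418689 0.21839612] ((653.44091796875, 181.78814697265625), (15.226353645324707, 91.99674987792969), 18.901260375976562)
lid plane 1020 [-0.93601305 -0.31270608  0.16153784] [0.64550087 0.18121262 0.15026212]
```

The side crop shows the case turned about 18.4°, with the ring at (232,437), the block at (315,352) and the bush at (391,327) in the crop. The orange lip is at about (170,165). Next I'll check for obstacles behind the lid and look at the wrist view.

Run:
```python
from h import *
from workcell import eyes
p,d=eyes.camera("wrist"); cv2.imwrite("pics/w0.png",p[:,:,::-1])
c=np.cos(np.radians(18.4)); s=np.sin(np.radians(18.4)); O=np.array([.575,.156])
H={}
for n in('scene','side'):
    p,d,cc=load(n); v,u=np.nonzero(d>0); P=pts(cc,np.c_[u,v],d[v,u])
    x=(P[:,0]-O[0])*c+(P[:,1]-O[1])*s; y=-(P[:,0]-O[0])*s+(P[:,1]-O[1])*c
    print(n,'rows: case x bins 40mm; cols: case y; max z mm')
    for xb in np.arange(-.2,.36,.04):
        r=[]
        for yb in np.arange(-.2,.2,.04):
            k=(x>=xb)&(x<xb+.04)&(y>=yb)&(y<yb+.04)&(P[:,2]<.5)
            r.append(int(1000*P[k,2].max()) if k.sum()>2 else -1)
        print(round(xb,2),r)
```

```text
scene rows: case x bins 40mm; cols: case y; max z mm
-0.2 [5, 6, 5, 5, 5, 4, 5, 5, 5, 5]
-0.16 [499, 497, 499, 5, 5, 5, 4, 5, 5, 7]
-0.12 [6, 486, 499, 5, 5, 7, 4, 5, 4, 4]
-0.08 [297, 489, 499, 70, 72, 71, 70, 70, 4, 4]
-0.04 [349, 488, 499, 45, 50, 41, -1, 71, 5, 4]
0.0 [-1, -1, 71, 28, 52, 41, -1, 69, 4, 5]
0.04 [-1, -1, 185, 194, 199, 201, 196, 183, 4, 4]
0.08 [-1, 2, 184, 214, 215, 215, 214, 183, 4, 4]
0.12 [-1, 23, 22, 21, 18, 4, 4, 5, 5, 49]
0.16 [23, 21, 22, 22, 23, 4, 3, 3, 3, 185]
0.2 [24, 23, 23, 22, 21, 4, 28, 28, -1, 293]
0.24 [24, 23, 22, -1, 2, 26, 3, 27, -1, -1]
0.28 [24, -1, -1, -1, -1, 27, 27, 29, 3, 16]
0.32 [499, 499, 496, -1, 2, 3, 24, 4, 3, 50]
0.36 [207, 491, 499, 499, 464, 400, 3, 5, 3, 62]
side rows: case x bins 40mm; cols: case y; max z mm
-0.2 [7, 7, 7, 5, 10, 9, 8, 7, 12, 8]
-0.16 [491, 499, 498, 11, 8, 8, 8, 6, 11, 10]
-0.12 [9, 477, 499, 8, 6, 7, 7, 8, 11, 7]
-0.08 [6, 473, 499, 71, 70, 72, 71, 72, 6, 8]
-0.04 [351, 472, 499, 47, 48, 40, 44, 72, 7, 7]
0.0 [7, 304, 73, 33, 54, 43, 44, 72, 6, 9]
0.04 [8, 7, 184, 185, 192, 197, 196, 185, 7, 8]
0.08 [24, 21, 184, 216, 218, 217, 215, 185, 6, 9]
0.12 [25, -1, -1, -1, -1, -1, 8, 6, 7, 51]
0.16 [26, 25, 24, 24, 26, 8, 7, 6, 38, 188]
0.2 [27, 26, 25, 23, 25, 28, 29, 30, 49, 291]
0.24 [29, 26, 26, 25, 8, 30, 5, 30, 6, 6]
0.28 [26, 27, 28, 26, 6, 29, 30, 31, 5, -1]
0.32 [499, 499, 485, 9, 7, 7, 27, 8, 5, 49]
0.36 [199, 497, 499, 499, 466, 400, 7, 7, 15, 65]
```

View pics/w0.png

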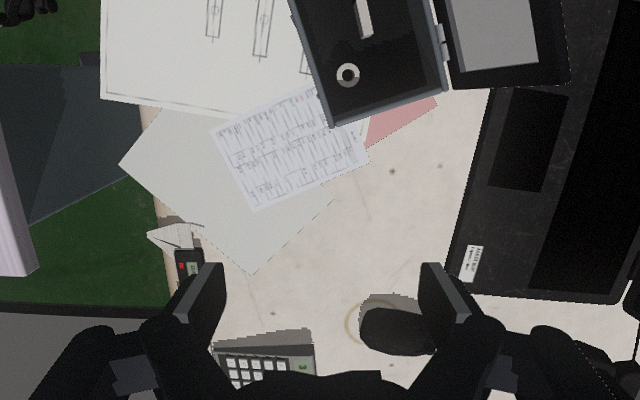

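Behind the lid it's clear: nothing above 30 mm out to case x ≈ 0.3. The wrist view shows the fingers at (205,300) and (440,300). I'll close the fingers, turn so their side faces look along the case's x axis, and move high over the lid to a point behind it.

>>> drive_tool:
  plan:
    - [0,[0,0,0.02],10.7]
    - [0,[0,0,0.01],10.7]
    - [0,[0.015,0.02,0],10.7]
    - [0,[0.015,0.025,0],10.7]
    - [0,[0.02,0.025,0],10.7]
    - [0,[0.02,0.025,0],10.7]
    - [0,[0.02,0.025,0],10.7]
    - [0,[0.02,0.025,0],10.7]
    - [0,[0.015,0.025,0],10.7]
    - [0,[0.002,0.02,0],10.7]
  grip_force: 30

```text
time: 1.4
ee_pos: [0.6777, 0.191, 0.2818]
tcp_rot: [180.0, -0.1, -162.6]
wrist_force: [0.1, 0.0, 0.7]
opening: 0.0002
```

```bash
cat >> h.py <<'E'
from scipy.spatial.transform import Rotation as Ro
def wcam():
    from workcell import eyes, monitor
    o=monitor.get_obs(); c=eyes.camera_params('wrist'); p,d=eyes.camera('wrist')
    T=np.eye(4); T[:3,:3]=Ro.from_euler('xyz',o['tcp_rot'],degrees=True).as_matrix(); T[:3,3]=o['ee_pos']
    c=dict(c); c['extrinsics']=np.linalg.inv(T@c['mount']); return p,d,c,o
HG=np.array([.630,.174]); CX=np.array([np.cos(np.radians(18.4)),np.sin(np.radians(18.4))]); CY=np.array([-CX[1],CX[0]])
def case(P):
    q=P[:,:2]-HG; return np.c_[q@CX,q@CY,P[:,2]]
def orange(p,d,c):
    h=cv2.cvtColor(p,cv2.COLOR_RGB2HSV); m=cv2.inRange(h,(5,150,100),(20,255,255)); v,u=np.nonzero((m>0)&(d>0))
    P=pts(c,np.c_[u,v],d[v,u]); Q=case(P); k=(abs(Q[:,0])<.2)&(abs(Q[:,1])<.06)&(Q[:,2]>.05); return Q[k]
E
python3 - <<'E'
from h import *
p,d,c,o=wcam(); cv2.imwrite('pics/w1.png',p[:,:,::-1])
Q=orange(p,d,c); print(len(Q),Q.min(0),Q.max(0),np.median(Q,0)); print(case(o['ee_pos'][None]))
from workcell import eyes
p,d=eyes.camera('side'); cv2.imwrite('pics/s1.png',cv2.resize(p[100:240,220:400,::-1],None,fx=4,fy=4))
E
```

```text
4375 [ 0.02065415 -0.04973334  0.18011765] [0.04104395 0.05659554 0.33832903] [ 0.02503533 -0.00165266  0.20456377]
[[0.05063119 0.00107728 0.28177117]]
```

View pics/w1.png

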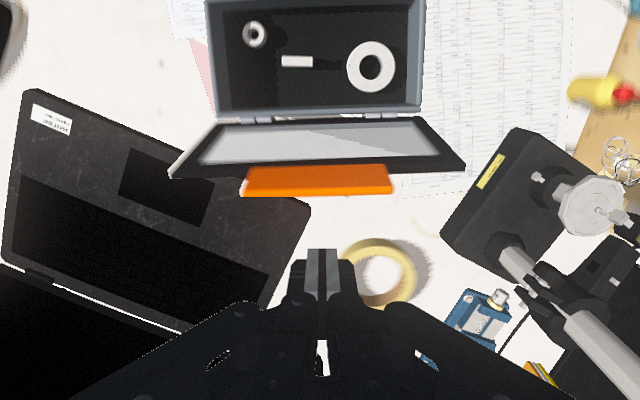

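View pics/s1.png

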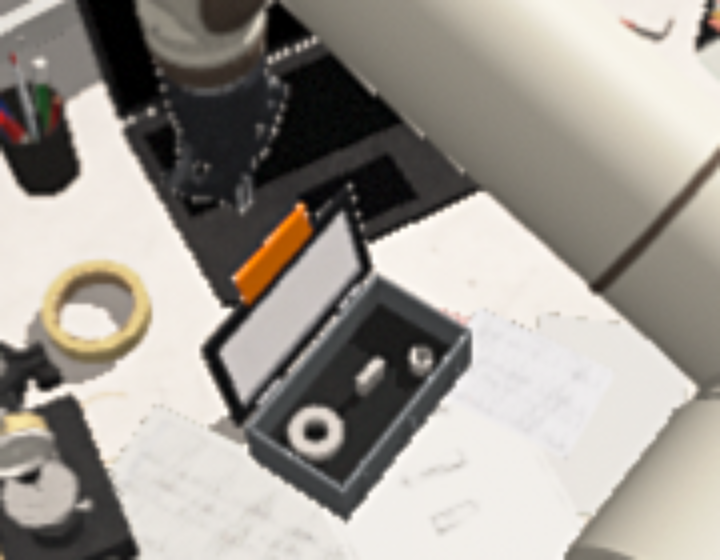

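The wrist view shows the lip at (318,180) and the closed fingertips at (322,255), a few mm behind it. The depth gives the lip underside at 25 mm behind the hinge, which matches the stop angle. I'll lower behind the lip.

>>> drive_tool:
  plan:
    - [0,[0.002,0.001,-0.03],1.0]
    - [0,[0,0,-0.03],0]
    - [0,[0,0,-0.01],0]
    - [0,[0,0,0],0]

```text
time: 2.0
ee_pos: [0.6787, 0.1904, 0.2134]
tcp_rot: [-180.0, -0.0, -162.1]
wrist_force: [0.0, -0.5, -0.1]
opening: -0.0001
```

>>> drive_tool:
  plan:
    - [0,[-0.0095,-0.0032,0],0]
    - [0,[-0.0095,-0.0032,0],0]
    - [0,[-0.0047,-0.0016,0],0]
    - [0,[0,0,0],0]

```text
time: 2.5
ee_pos: [0.6554, 0.1829, 0.2145]
tcp_rot: [-180.0, 0.1, -162.0]
wrist_force: [0.6, -0.1, -0.5]
opening: 0.0003
```

Run:
```python
from h import *
p,d,c,o=wcam(); cv2.imwrite('pics/w2.png',p[:,:,::-1])
Q=orange(p,d,c); print(len(Q),np.median(Q,0)); print(case(o['ee_pos'][None]),o['wrist_force'])
from workcell import eyes
p,d=eyes.camera('side'); cv2.imwrite('pics/s2.png',cv2.resize(p[100:240,220:400,::-1],None,fx=4,fy=4))
Q=orange(p,d,eyes.camera_params('side')); print(len(Q),np.median(Q,0))
```

```text
9906 [ 0.00962645 -0.00244963  0.20625979]
[[0.02693276 0.00042433 0.21449256]] [ 0.64190806 -0.06714521 -0.45219481]
159 [0.00986808 0.00086764 0.20470755]
```

View pics/s2.png

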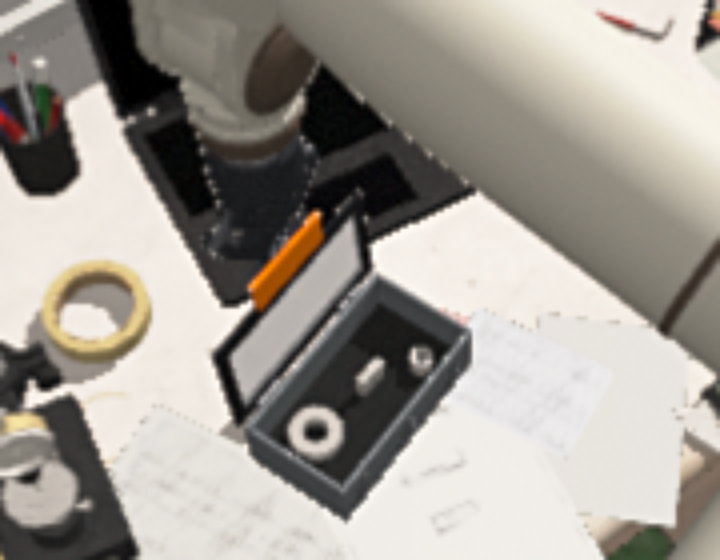

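View pics/w2.png

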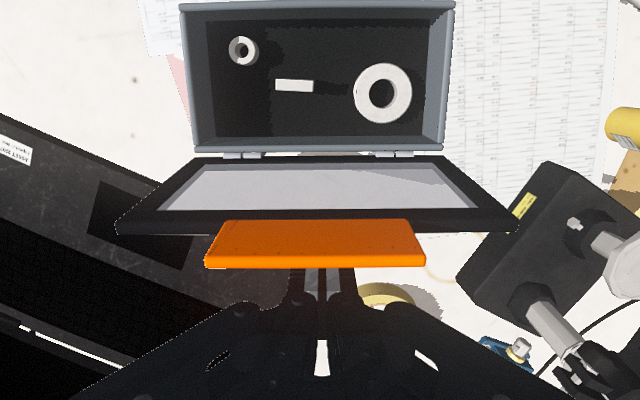

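The lid is at about 1.64 rad, with the finger touching the back of the lip. I'll push it past upright, retreat, lift, and cross over to the front.

>>> drive_tool:
  plan:
    - [0,[-0.0114,-0.0038,0],0]
    - [0,[-0.0114,-0.0038,0],0]
    - [0,[-0.0095,-0.0032,0],0]
    - [0,[0.006,0.002,0.01],0]
    - [0,[0,0,0.04],0]
    - [0,[-0.028,-0.009,0],0]
    - [0,[-0.052,-0.017,0],0]
    - [0,[-0.03,-0.01,0],0]

```text
time: 3.6
ee_pos: [0.5172, 0.1376, 0.2636]
tcp_rot: [-180.0, 0.0, -162.0]
wrist_force: [0.9, 0.8, 1.1]
opening: 0.0002
```

```bash
cat > st.py <<'E'
from h import *
from workcell import eyes,monitor
import sys
o=monitor.get_obs(); print('tcp',case(o['ee_pos'][None])[0].round(4),'F',(o['wrist_force'][:2]@CX).round(2),o['wrist_force'].round(2),'t',o['time'])
p,d=eyes.camera('side'); Q=orange(p,d,eyes.camera_params('side')); 
if len(Q)>10: print(len(Q),'lip med',np.median(Q,0).round(4),'th',np.arctan2(np.median(Q[:,2])-.069,-np.median(Q[:,0])).round(3))
if len(sys.argv)>1: cv2.imwrite(sys.argv[1],cv2.resize(p[100:240,220:400,::-1],None,fx=4,fy=4))
E
python3 st.py pics/s3.png
```

```text
tcp [-0.1185  0.0011  0.2636] F 1.08 [0.88 0.78 1.1 ] t 3.6
56 lip med [-0.0402  0.0046  0.2091] th 1.291
```

View pics/s3.png

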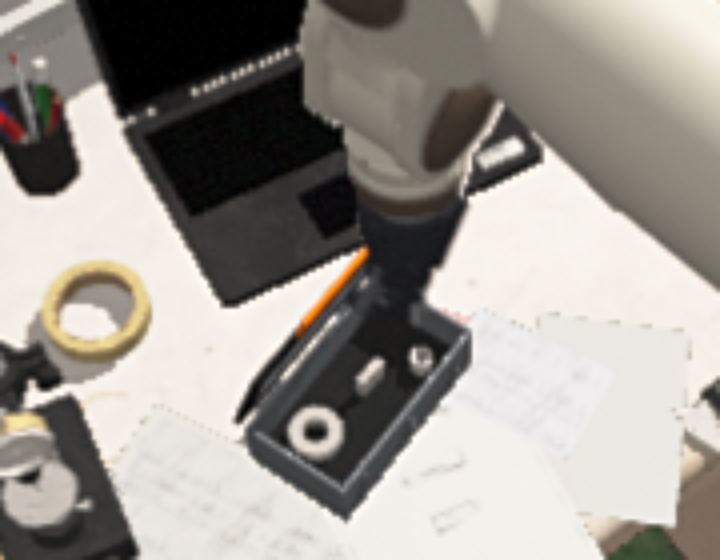

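The side view shows the lid leaning forward at about 1.25 rad, with the orange edge at (335,290), and the gripper in front of it. I'll lower in front to wait for the lip.

>>> drive_tool:
  plan:
    - [0,[0,0,-0.045],0]
    - [0,[0,0,-0.045],0]

```text
time: 3.9
ee_pos: [0.5192, 0.1382, 0.1729]
tcp_rot: [-180.0, 0.1, -162.0]
wrist_force: [0.2, 0.7, -0.4]
opening: 0.0
```

```bash
python3 st.py pics/s4.png
```

```text
tcp [-0.1165  0.001   0.1729] F 0.38 [ 0.17  0.66 -0.41] t 3.9
39 lip med [-0.0484  0.0139  0.2072] th 1.234
```

>>> drive_tool:
  plan:
    - [0,[0,0,0],0]
    - [0,[0,0,0],0]
    - [0,[0,0,0],0]
    - [0,[0,0,0],0]
    - [0,[0,0,0],0]

```text
time: 4.58
ee_pos: [0.5192, 0.1382, 0.1737]
tcp_rot: [-180.0, 0.0, -162.0]
wrist_force: [-0.3, -0.9, -0.8]
opening: 0.0001
```

```bash
python3 st.py pics/s5.png
```

```text
tcp [-0.1164  0.001   0.1737] F -0.56 [-0.29 -0.92 -0.81] t 4.575
61 lip med [-0.0693  0.0215  0.1891] th 1.047
```

View pics/s5.png

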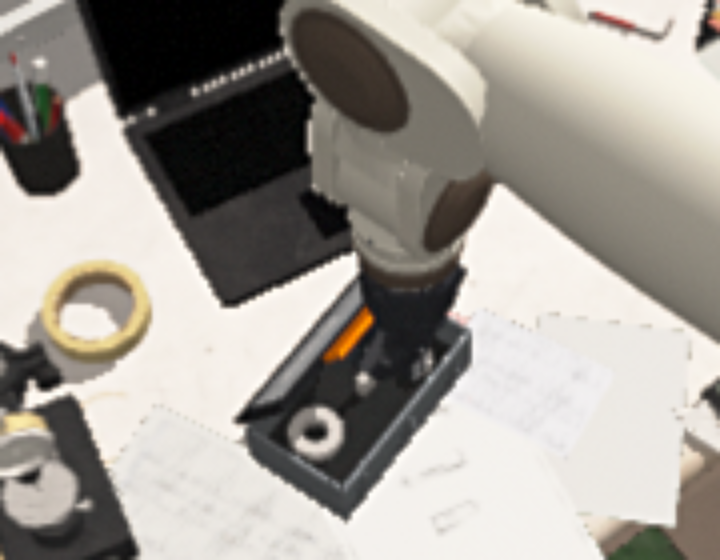

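>>> drive_tool:
  plan:
    - [0,[0,0,0],0]
    - [0,[0,0,0],0]
    - [0,[0,0,0],0]

```text
time: 5.0
ee_pos: [0.519, 0.1382, 0.1733]
tcp_rot: [-180.0, -0.0, -162.0]
wrist_force: [0.1, 0.6, -0.3]
opening: 0.0001
```

```bash
python3 st.py
python3 - <<'E'
from h import *
p,d,c,o=wcam(); cv2.imwrite('pics/w6.png',p[:,:,::-1])
Q=orange(p,d,c); print(len(Q),np.median(Q,0),Q.min(0),Q.max(0))
E
```

```text
tcp [-0.1167  0.001   0.1733] F 0.23 [ 0.05  0.59 -0.25] t 5.0
21 lip med [-0.0801  0.0391  0.1635] th 0.867
  return _methods._mean(a, axis=axis, dtype=dtype,
  ret = um.true_divide(
Traceback (most recent call last):
ValueError: zero-size array to reduction operation minimum which has no identity
```

View pics/w6.png

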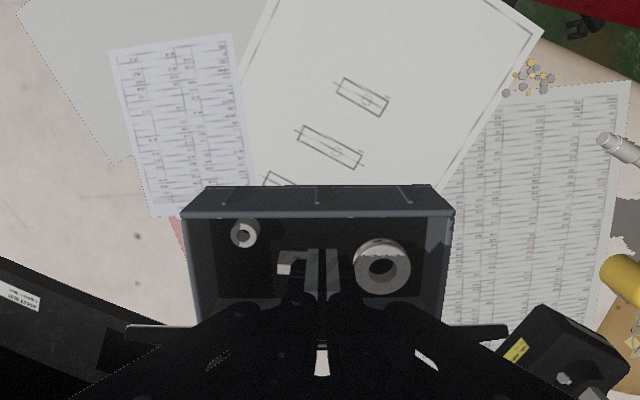

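>>> drive_tool:
  plan:
    - [0,[0,0,0],0]
    - [0,[0,0,0],0]

```text
time: 5.35
ee_pos: [0.5189, 0.1382, 0.1732]
tcp_rot: [-180.0, -0.0, -162.0]
wrist_force: [-0.0, 0.1, 0.2]
opening: 0.0001
```

```bash
python3 st.py pics/s7.png
python3 - <<'E'
from workcell import eyes
import cv2,numpy as np
p,d=eyes.camera('scene'); cv2.imwrite('pics/c7.png',cv2.resize(p[110:260,220:380,::-1],None,fx=4,fy=4))
E
python3 st.py
```

```text
tcp [-0.1167  0.0011  0.1732] F 0.01 [-0.02  0.1   0.18] t 5.35
23 lip med [-0.0912  0.0386  0.1664] th 0.818
tcp [-0.1167  0.0011  0.1733] F -0.35 [-0.23 -0.4  -1.41] t 5.45
23 lip med [-0.0914  0.0395  0.164 ] th 0.805
```

View pics/c7.png

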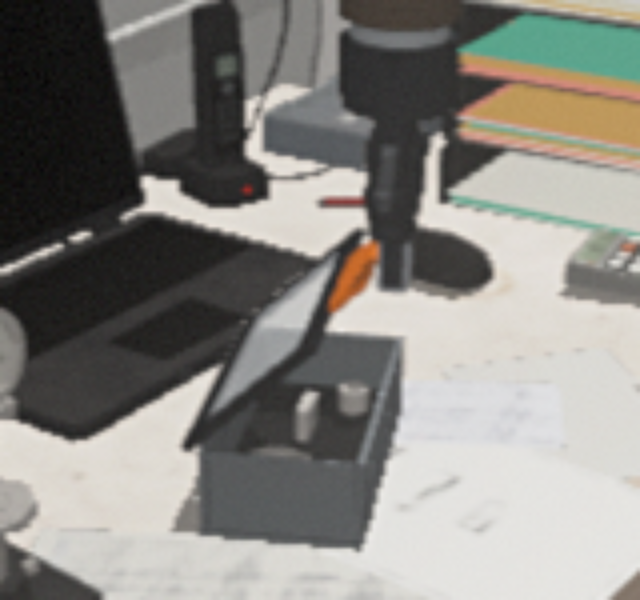

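View pics/s7.png

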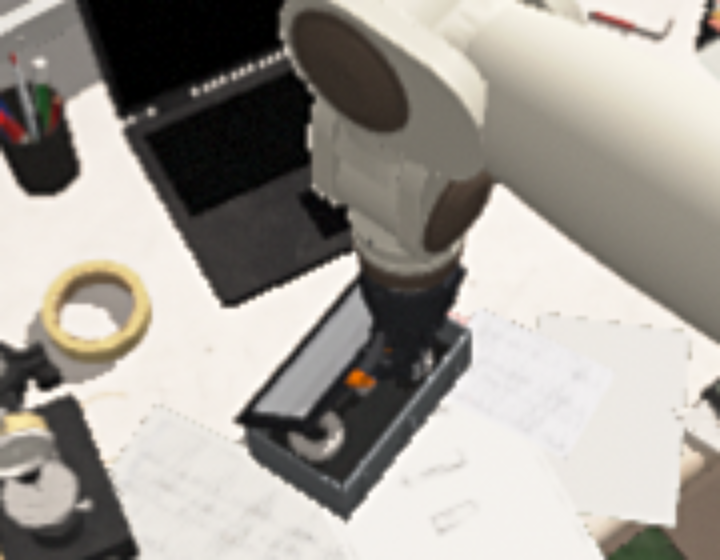

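The scene crop shows the lip at (355,270) resting against the closed fingers at (395,265), with about 15 mm of finger below it. I'll check that it holds.

>>> drive_tool:
  plan:
    - [0,[0,0,0],0]
    - [0,[0,0,0],0]

```text
time: 5.75
ee_pos: [0.519, 0.1382, 0.1733]
tcp_rot: [-180.0, -0.0, -162.0]
wrist_force: [-0.6, -0.2, -0.9]
opening: 0.0001
```

```bash
cat > st.py <<'E'
from h import *
from workcell import eyes,monitor
import sys
o=monitor.get_obs(); print('tcp',case(o['ee_pos'][None])[0].round(4),'F',(o['wrist_force'][:2]@CX).round(2),o['wrist_force'].round(2),'t',o['time'])
for n in ('scene','side')[:(1 if len(sys.argv)<3 else 2)]:
    p,d=eyes.camera(n); Q=orange(p,d,eyes.camera_params(n))
    if len(Q)>5:
        m=np.median(Q,0); print(n,len(Q),'lip med',m.round(4),'th',np.arctan2(m[2]-.069,-m[0]).round(3),'r',np.hypot(m[0],m[2]-.069).round(3),'maxfwd',(-Q[:,0]).max().round(4))
    x0,y0,x1,y1=(220,110,380,260) if n=='scene' else (220,100,400,240)
    if len(sys.argv)>1: cv2.imwrite(f'pics/{n}{sys.argv[1]}.png',cv2.resize(p[y0:y1,x0:x1,::-1],None,fx=4,fy=4))
E
python3 st.py _8 b
```

```text
tcp [-0.1166  0.0011  0.1733] F -0.59 [-0.56 -0.18 -0.93] t 5.75
scene 95 lip med [-0.0901  0.0109  0.164 ] th 0.812 r 0.131 maxfwd 0.1037
side 24 lip med [-0.0903  0.0388  0.1629] th 0.805 r 0.13 maxfwd 0.1034
```

View pics/scene_8.png

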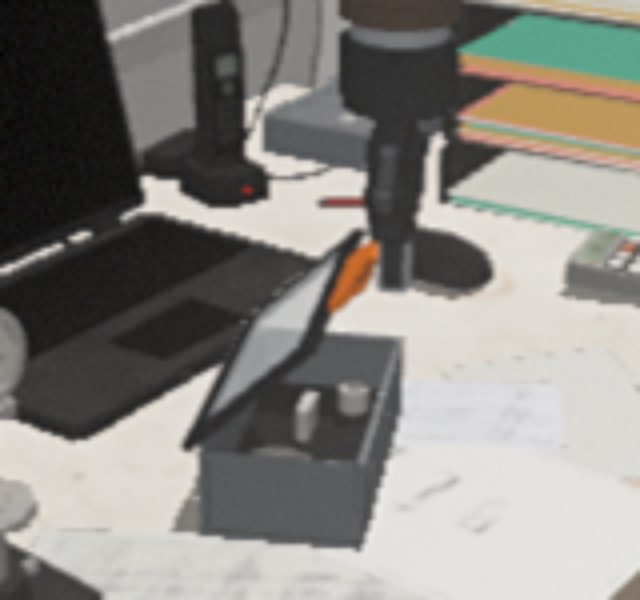

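Caught and holding at about 0.78 rad, with no change over 0.4 s. I'll lower along the lip's arc in small steps.

>>> drive_tool:
  plan:
    - [0,[-0.004,-0.0013,-0.005],0]
    - [0,[-0.004,-0.0013,-0.005],0]
    - [0,[-0.004,-0.0013,-0.005],0]
    - [0,[-0.004,-0.0013,-0.005],0]

```text
time: 6.35
ee_pos: [0.5027, 0.1329, 0.1528]
tcp_rot: [180.0, -0.0, -162.0]
wrist_force: [0.2, -0.8, -0.0]
opening: 0.0
```

```bash
python3 st.py _9 b
```

```text
tcp [-0.1338  0.0012  0.1528] F -0.03 [ 0.22 -0.75 -0.03] t 6.35
scene 123 lip med [-0.1052  0.0063  0.1442] th 0.621 r 0.129 maxfwd 0.1201
side 26 lip med [-0.1032  0.0394  0.142 ] th 0.616 r 0.126 maxfwd 0.1217
```

View pics/scene_9.png

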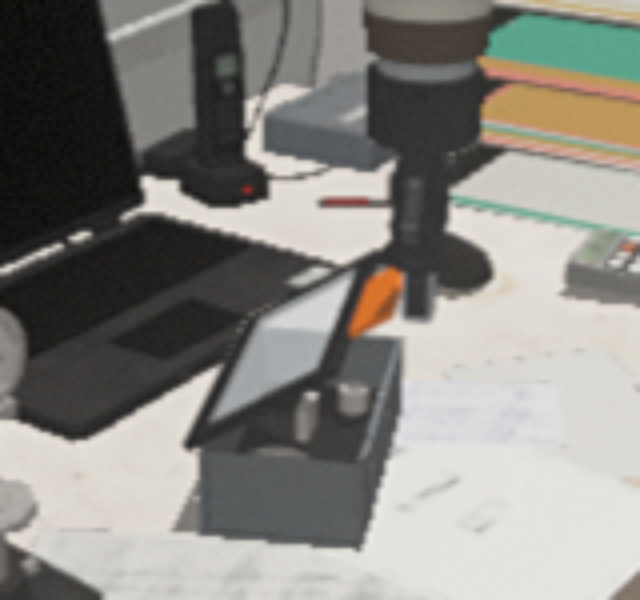

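>>> drive_tool:
  plan:
    - [0,[-0.0024,-0.0008,-0.0045],0]
    - [0,[-0.0024,-0.0008,-0.0045],0]
    - [0,[-0.0022,-0.0007,-0.0045],0]
    - [0,[-0.0022,-0.0007,-0.0045],0]

```text
time: 6.95
ee_pos: [0.4935, 0.1299, 0.1349]
tcp_rot: [-180.0, -0.0, -162.0]
wrist_force: [-3.0, -1.4, 1.0]
opening: 0.0
```

```bash
python3 st.py _10 b
```

```text
tcp [-0.1435  0.0012  0.1349] F -3.32 [-3.02 -1.43  1.03] t 6.95
scene 138 lip med [-0.1148  0.0081  0.129 ] th 0.482 r 0.129 maxfwd 0.1302
side 38 lip med [-0.1095  0.0381  0.1262] th 0.481 r 0.124 maxfwd 0.1395
```

Horizontal press is about 3 N, so the lip is sticking to the finger and following it. I'll keep going slowly.

>>> drive_tool:
  plan:
    - [0,[-0.0015,-0.0005,-0.0035],0]
    - [0,[-0.0014,-0.0005,-0.0035],0]
    - [0,[-0.0013,-0.0004,-0.0035],0]
    - [0,[-0.0012,-0.0004,-0.0035],0]

```text
time: 7.55
ee_pos: [0.4883, 0.1281, 0.1209]
tcp_rot: [-180.0, -0.0, -162.0]
wrist_force: [-4.3, -1.7, 1.6]
opening: 0.0001
```

```bash
python3 st.py _11 b
```

```text
tcp [-0.149   0.0012  0.1209] F -4.65 [-4.33 -1.69  1.56] t 7.55
scene 149 lip med [-0.119   0.0083  0.1165] th 0.38 r 0.128 maxfwd 0.1357
side 44 lip med [-0.1129  0.0366  0.1134] th 0.374 r 0.121 maxfwd 0.1414
```

>>> drive_tool:
  plan:
    - [0,[-0.0011,-0.0004,-0.0035],0]
    - [0,[-0.001,-0.0004,-0.0035],0]
    - [0,[-0.0009,-0.0003,-0.0035],0]

```text
time: 8.02
ee_pos: [0.4853, 0.1271, 0.1105]
tcp_rot: [180.0, -0.0, -162.0]
wrist_force: [-5.4, -1.4, 0.0]
opening: -0.0002
```

```bash
python3 st.py _12 b
```

```text
tcp [-0.1521  0.0012  0.1105] F -5.58 [-5.4  -1.45  0.02] t 8.025
scene 152 lip med [-0.1225  0.0081  0.1078] th 0.307 r 0.128 maxfwd 0.1391
side 50 lip med [-0.1145  0.0321  0.105 ] th 0.304 r 0.12 maxfwd 0.1471
```

View pics/scene_12.png

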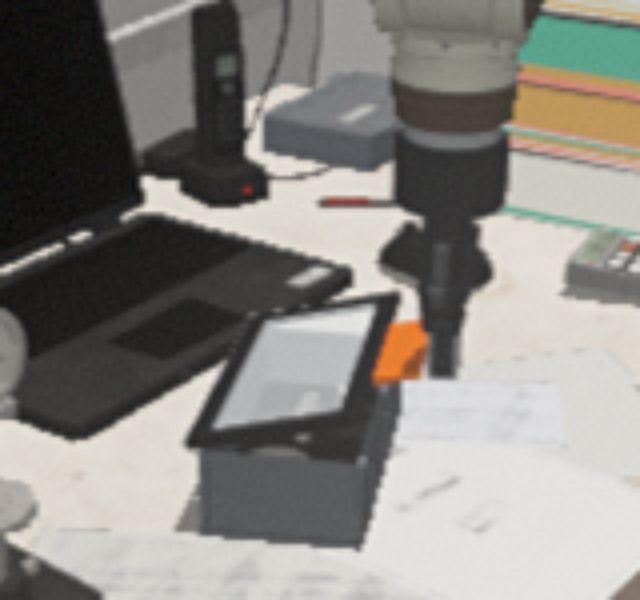

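>>> drive_tool:
  plan:
    - [0,[-0.0008,-0.0003,-0.003],0]
    - [0,[-0.0007,-0.0002,-0.003],0]
    - [0,[-0.0007,-0.0002,-0.003],0]
    - [0,[-0.0006,-0.0002,-0.003],0]

```text
time: 8.62
ee_pos: [0.4827, 0.1263, 0.0986]
tcp_rot: [-180.0, 0.0, -162.0]
wrist_force: [-1.7, -0.2, -0.0]
opening: -0.0002
```

```bash
python3 st.py _13 b
```

```text
tcp [-0.1548  0.0012  0.0986] F -1.72 [-1.74 -0.23 -0.04] t 8.625
scene 156 lip med [-0.1245  0.0055  0.0975] th 0.225 r 0.128 maxfwd 0.1418
side 51 lip med [-0.1176  0.0292  0.0958] th 0.224 r 0.121 maxfwd 0.1493
```

The press has dropped to about 1.7 N, so I'll hold x while going down to rebuild it.

>>> drive_tool:
  plan:
    - [0,[0,0,-0.002],0]
    - [0,[0,0,-0.002],0]

```text
time: 8.98
ee_pos: [0.4823, 0.1261, 0.0946]
tcp_rot: [180.0, -0.0, -162.0]
wrist_force: [-5.4, -1.1, 0.1]
opening: -0.0001
```

```bash
python3 st.py
```

```text
tcp [-0.1553  0.0012  0.0946] F -5.46 [-5.4  -1.08  0.07] t 8.975
scene 160 lip med [-0.1255  0.0062  0.0943] th 0.199 r 0.128 maxfwd 0.1429
```

>>> drive_tool:
  plan:
    - [0,[-0.0003,-0.0001,-0.0025],0]
    - [0,[-0.0003,-0.0001,-0.0025],0]
    - [0,[-0.0002,-0.0001,-0.0025],0]

```text
time: 9.4
ee_pos: [0.4814, 0.1258, 0.0869]
tcp_rot: [180.0, -0.1, -162.0]
wrist_force: [-4.9, -1.7, -0.3]
opening: -0.0002
```

```bash
python3 st.py
```

```text
tcp [-0.1562  0.0012  0.0869] F -5.21 [-4.91 -1.73 -0.34] t 9.4
scene 163 lip med [-0.1265  0.0073  0.0878] th 0.147 r 0.128 maxfwd 0.1431
```

>>> drive_tool:
  plan:
    - [0,[-0.0002,-0.0001,-0.0025],0]
    - [0,[-0.0001,0,-0.0025],0]
    - [0,[-0.0001,0,-0.0025],0]

```text
time: 9.82
ee_pos: [0.4809, 0.1256, 0.0794]
tcp_rot: [180.0, -0.1, -162.0]
wrist_force: [-6.9, -1.6, -1.0]
opening: -0.0002
```

```bash
python3 st.py
```

```text
tcp [-0.1568  0.0012  0.0794] F -7.05 [-6.89 -1.64 -0.98] t 9.825
scene 159 lip med [-0.1267  0.0066  0.0811] th 0.095 r 0.127 maxfwd 0.1438
```

>>> drive_tool:
  plan:
    - [0,[-0.0001,0,-0.0025],0]
    - [0,[0,0,-0.0025],0]
    - [0,[0,0,-0.0025],0]
    - [0,[0,0,-0.0015],0]

```text
time: 10.38
ee_pos: [0.4807, 0.1256, 0.0712]
tcp_rot: [-180.0, -0.1, -162.0]
wrist_force: [-9.1, -2.9, 8.0]
opening: 0.0003
```

```bash
python3 st.py _14 b
```

```text
tcp [-0.1569  0.0012  0.0712] F -9.58 [-9.13 -2.89  8.02] t 10.375
scene 160 lip med [-0.1272  0.0064  0.0763] th 0.057 r 0.127 maxfwd 0.1443
side 49 lip med [-0.1197  0.0263  0.0766] th 0.063 r 0.12 maxfwd 0.1485
```

View pics/scene_14.png

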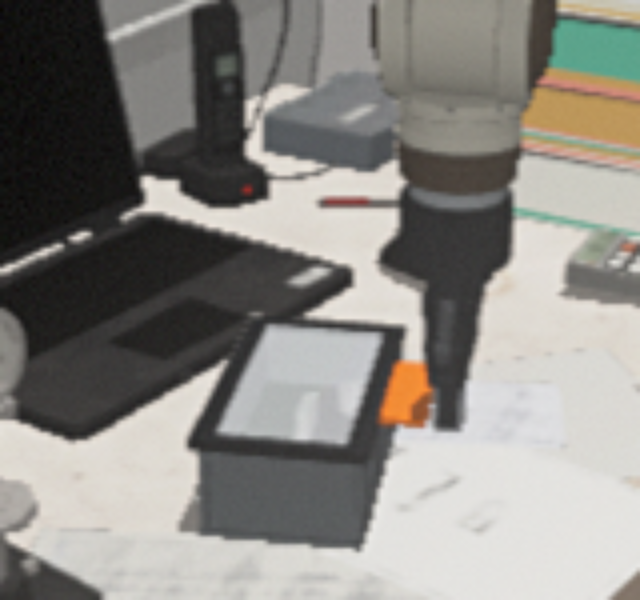

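The lid is down: vertical reaction rose to +8 N as it met the case, and the picture shows it flat. I'll back straight off forward.

>>> drive_tool:
  plan:
    - [0,[-0.002,-0.0007,0.0005],0]
    - [0,[-0.006,-0.002,0],0]
    - [0,[-0.02,-0.0065,0],0]
    - [0,[-0.03,-0.01,0],0]
    - [0,[-0.02,-0.007,0.02],0]
    - [0,[0,0,0.05],0]
    - [0,[0,0,0.05],0]
    - [0,[0,0,0.03],0]
    - [0,[0,0,0],0]
    - [0,[0,0,0],0]

```text
time: 11.72
ee_pos: [0.4032, 0.0996, 0.2206]
tcp_rot: [-180.0, -0.0, -162.0]
wrist_force: [-0.4, -0.0, 0.5]
opening: -0.0
```

```bash
python3 st.py _15 b
python3 - <<'E'
from h import *
from workcell import eyes
for n in('scene','side'):
    p0,d0,c=load(n); p,d=eyes.camera(n); cv2.imwrite(f'pics/{n}_fin.png',p[:,:,::-1])
    # lid frame height check
    v,u=np.nonzero(d>0); P=case(pts(c,np.c_[u,v],d[v,u])); k=(P[:,0]<-.005)&(P[:,0]>-.112)&(abs(P[:,1])<.1)&(P[:,2]>.06)&(P[:,2]<.12)
    A=np.c_[P[k,0],P[k,1],np.ones(k.sum())]; print(n,'lid slope x,y,z0',np.linalg.lstsq(A,P[k,2],rcond=None)[0].round(4))
E
```

```text
tcp [-0.2387  0.001   0.2206] F -0.39 [-0.39 -0.05  0.48] t 11.725
scene 176 lip med [-0.1289  0.0041  0.0763] th 0.056 r 0.129 maxfwd 0.1448
side 209 lip med [-0.1283 -0.0005  0.0758] th 0.053 r 0.128 maxfwd 0.145
scene lid slope x,y,z0 [-0.0053 -0.0242  0.0758]
side lid slope x,y,z0 [ 0.0003 -0.0031  0.076 ]
```

View pics/side_fin.png

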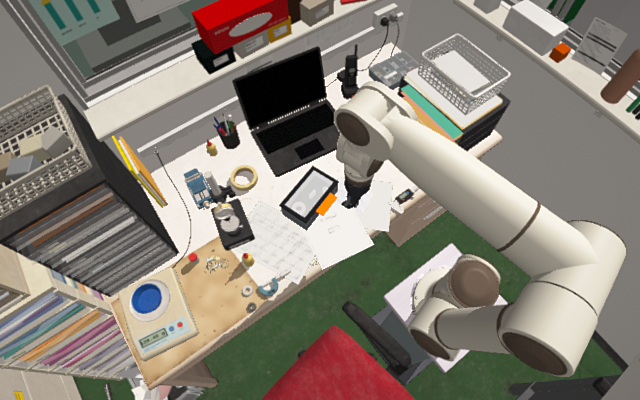

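View pics/scene_fin.png

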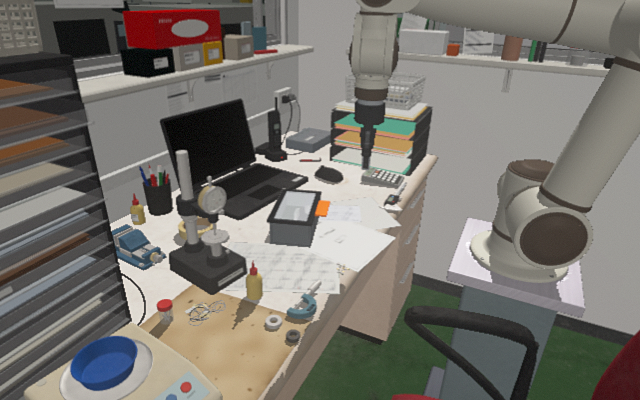

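Both views show the lid flat on the case at (309,194) in side and (296,218) in scene. The bottle, micrometer and calculator are where they were, and the gripper is well clear.

```bash
python3 -c "
from workcell import job
print(job.job_done())"
```

```text
the job is handed in; nothing more can be done
None
```

The case is shut and the job is handed in at about 12 s of the 50 s allowed. `job_done` gives no verdict, so the results below are from my own checks.

**How it went:**
- **Tip and fall:** the closed fingers pushed the lid past upright from behind, then lifted over it. It fell freely from about 1.4 rad for about 1.5 s.
- **Catch:** it came to rest against the front of the fingers at about 0.78 rad and held there over two checks 0.4 s apart.
- **Lowering:** I followed the lip's arc down at about 0.2 rad/s or less below 0.3 rad.
- **Finish:** I backed off forward and lifted away.

**Last checks:**
- **Lid:** it is flat. The side view fits a slope of 0.0003 along the case's x, and the lip top is at about 76 mm against 75 mm expected when shut. The scene view gave −0.005 along x and −0.024 along y. Those are plane fits to noisy depth, not readings of the lid joint.
- **Parts:** the bottle, micrometer and calculator look unmoved in the pictures; I did not measure them. The parts inside the case were never touched, but I did not check their positions after the lid was shut.
- **Robot:** it stands about 80 mm in front of the lip, with wrist force near zero.

**What was less than ideal:**
- **Catch from below:** the tool can only point down, so the lip's front edge rested on a vertical finger face, held by side pressure and friction. It was not carried on a fingertip underneath.
- **Press force:** the sideways press dipped to about 1.7 N near 0.19 rad, and I rebuilt it to about 5 N. The highest wrist reading was about 12–13 N, as the lid seated, against the 18 N limit.

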